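# Zero the batch counter behind its door

### The job

Before the next batch of cakes, open the door of the sloping counter box (it has a bar handle) and leave it standing, square to the box or further. Then turn the wing-shaped reset knob inside anticlockwise, all the way back to its zero stop, and let go. Leave the small round dial as it is set and do not shift or tip the cakes and other things standing around.

Things in the scene. Friction and masses are not known exactly. Their poses are not given: they have to be found in the camera images.
- console: Fixed counter box: shallow white box 222 x 222 mm leaning back 20 deg on a dark stand, facing -x at yaw 0. Origin: under the stand's centre. Panel frame = this frame turned -20 deg about y: panel x up the slope (cos20,0,sin20), y = body y, z outward normal (-sin20,0,cos20). Recess floor centre at body (0,0,85 mm); recess 210 x 210 mm, 50 mm deep floor to rim; door 10.5 mm more.
- door (a joint): Angle of the white metal door over the recess (rad): 0 shut, 1.57 square to the box, stop at 2.0. Hinged along its left edge (panel +y side, axis along panel x); the free right edge swings up and over to the left. Stiff hinge: it stays where it is left; about 5 N at the handle.
- door_handle (a point): Middle of the door's steel bar handle: round bar 12 mm thick, 100 mm long, along panel x, its axis 35 mm above the door's outer face, 180 mm from the hinge line and 40 mm from the free edge. Turns with the door; with the door shut its axes are those of the panel frame.
- door_hinge (a point): Point on the door's hinge line, halfway along it, at the level of the recess rim; its axes turn with the door. The door is 222 mm along the hinge, 220 mm wide, 10 mm thick.
- knob (a joint): Angle of the wing-shaped reset knob (rad): 0 at the zero stop, growing clockwise seen facing the panel, far stop 5.2; turning back to zero is anticlockwise. Stiff (about 0.12 N m), stays where left. At 0 the wing's end with the white mark points down the slope (panel -x), at the long thick graduation.
- knob_grip (a point): On the reset knob's axis at grip height, 37 mm above the recess floor, at panel (-5, -30) mm from the floor's centre. Black disc 64 mm across with an upright wing (bar) 61 long, 14 thick, 32 mm high; its top is 7 mm above this point, the disc's top 23 mm below. The point turns with the knob: x along the wing (white mark on the -x side), z the panel normal.
- dial (a joint): Angle of the round portion dial (rad), 0 at the start, to be left alone.
- dial_top (a point): Centre of the top of the small round portion dial, 36 mm diameter, 20 mm high, in the recess at panel (-20, +70) mm from the floor's centre.
- jar: Amber glass jar with a steel lid, 72 mm diameter, 110 mm high; origin at the centre of its underside.
- mug: White mug, 76 mm across, 90 mm high; origin at the centre of its underside.
- spatula: Spatula lying on the bench, 240 mm long; origin at its middle, underneath.
- bowl: Steel bowl, 170 mm across, 75 mm high; origin at the centre of its underside.
- cake_a: Chocolate cake in a white tray, 135 x 105 mm, 73 mm high; origin at the centre of its underside.
- cake_b: Chocolate cake in a white tray, 135 x 105 mm, 73 mm high; origin at the centre of its underside.
- cake_c: Chocolate cake in a white tray, 135 x 105 mm, 73 mm high; origin at the centre of its underside.
There are look-alikes about, which are no part of the job. Leave any green or purple look-alike of the cake_a alone.

How it is judged:
By the outcome, as a careful person would: the job done as asked, in the order asked, and still so for the second after the job is handed in, with the robot touching nothing.
It also fails if it takes over 70 s, if anything falls off the work surface, if the arm or the gripper's body presses on something with over 40 N, if the wrist force passes 120 N, or if a joint passes its speed limit or range.

### The arm

A 6-joint arm with a two-finger parallel gripper is mounted at the origin on the work surface. World frame = base frame: x ahead of the robot, y to its left, z up, the work surface at z = 0. Lengths are in mm, angles in rad, forces in N, time in s.
With the tool pointing down it reaches from about 375 to 900 mm from the base axis. Payload 3.1 kg.
Tool frame: the origin (TCP) lies on the centre line of the jaws, within the pads' length; the fingertips stand 11 mm ahead of it and the grasp point (between the pads) lies 8 mm behind it; x points along the fingers, y is the direction in which the jaws open and shut, and the axes are right-handed (so a half turn about x gives the same grasp; the last joint's range is limited). The gripper opens to 87 mm and grips with 3 to 60 N. Pads are 19 mm wide; open, the fingers measure 117 mm over their backs; the gripper's body (75 mm by 190 mm) begins 51 mm behind the grasp point.
Start: joints at [0.975, 0.527, 1.433, -0, 1.181, -0.178], TCP at [253.552, 571.234, 201.348] pointing down, gripper open.
Joint ranges: [-3.08, 3.08], [-0.75, 2.2], [0.22, 2.44], [-1.43, 4.57], [0, 2.65], [-2.85, 2.85]. Speed limits (rad/s): [2.79, 2.79, 3.14, 3.14, 3.14, 3.14].

### API

Orientations are given as [roll, pitch, yaw] about the fixed x, y, z axes, in that order (R = Rz(yaw) Ry(pitch) Rx(roll)).
In Python, from station import env gives the robot as it stands. Calls block until the motion is done:
- env.movep(position, orientation): joint-space move of the TCP to a pose.
- env.move_linear(position, orientation=None, feed=150): straight line of the TCP; orientation=None keeps the orientation; feed is the mean speed in mm/s.
- env.move_joints(angles): joint-space move.
- env.gripper_open() and env.gripper_close(): open the fingers fully, or close them until they stop; the grip force is fixed at half the most.
- env.hold(seconds).
- env.solve_ik(position, orientation): joint angles nearest the present ones, or None.
- env.snapshot(name): name is "scene" or "top" or "wrist"; returns the picture (384x512x3 uint8, red, green, blue); there is no depth.
- env.camera_info(name): a dict with "fx", "fy", "cx", "cy" (pixels), "rvec" (rotation vector, rad) and "tvec" (3), from world to camera coordinates, as OpenCV has them. Camera axes: x right, y down, z forward; pixel columns grow to the right and rows downward; lengths in mm; the calibration is good to about 2 mm. A picture is of the moment at which its call begins: read the wrist's pose just before it. camera_info takes no time and is no camera call; for the wrist camera it gives the pose at the moment of the call.
A pose or a line that the arm cannot do raises env.IKError and nothing moves.
- env.finish_job(): hands the job in, once; it reports no verdict.
Readings, each from a call of its own:
- env.get_t(): time.
- env.get_q(): joint angles.
- env.get_qvel(): joint speeds.
- env.get_joint_torque(): joint torques, N m.
- env.get_tool_pos(): TCP position.
- env.get_tool_rot(): TCP orientation.
- env.get_ft_force(): force on the tool from outside, world axes, zero at the start.
- env.get_ft_torque(): the same for the moment, N m.
- env.get_width(): finger opening in mm.
Only numpy, scipy, OpenCV 4.12 (cv2) and the standard library are available. Lean on these libraries where they do the work, as an engineer would, in place of code of your own. Each camera call takes 0.05 s, during which the arm holds its last target. There are 200 camera calls.

## Working session

There is one attempt and no reset: what is moved stays moved. The work goes in short steps, each a Python script; the robot and the scene stay as the last script left them, time stands still between calls to the robot, and variables do not carry over. Pictures are saved under pics/ and viewed, about 8 in all and at most 12, crops included, and the job is handed in when it is done.

```bash
ls; mkdir -p pics; python3 - <<'E'
from station import env
import cv2
for n in ("scene","top"):
    im=env.snapshot(n); cv2.imwrite(f"pics/{n}0.png",im[...,::-1])
    i=env.camera_info(n); print(n,{k:(v if isinstance(v,float) else list(map(float,v)) if hasattr(v,'__len__') else v) for k,v in i.items()})
a=cv2.imread("pics/scene0.png");b=cv2.imread("pics/top0.png")
for n,m in(("scene",a),("top",b)): cv2.imwrite(f"pics/{n}0b.png",cv2.resize(m,(800,600),interpolation=cv2.INTER_CUBIC))
E
```

```text
pics
scene {'fx': 488.1192235309057, 'fy': 488.1192235309057, 'cx': 248.07305798792646, 'cy': 190.0464358179468, 'rvec': [1.5320371306487872, 1.9304537208879116, -0.9207529402846837], 'tvec': [11.631494440840369, -243.23178055059745, 1714.436447541695]}
top {'fx': 413.331679274928, 'fy': 413.331679274928, 'cx': 251.99333477913052, 'cy': 186.4601221364975, 'rvec': [2.1263988619720373, -2.1317449016453462, 0.18305798375903587], 'tvec': [96.92436381701883, 511.5779685967713, 1155.7887836197199]}
```

View pics/scene0b.png

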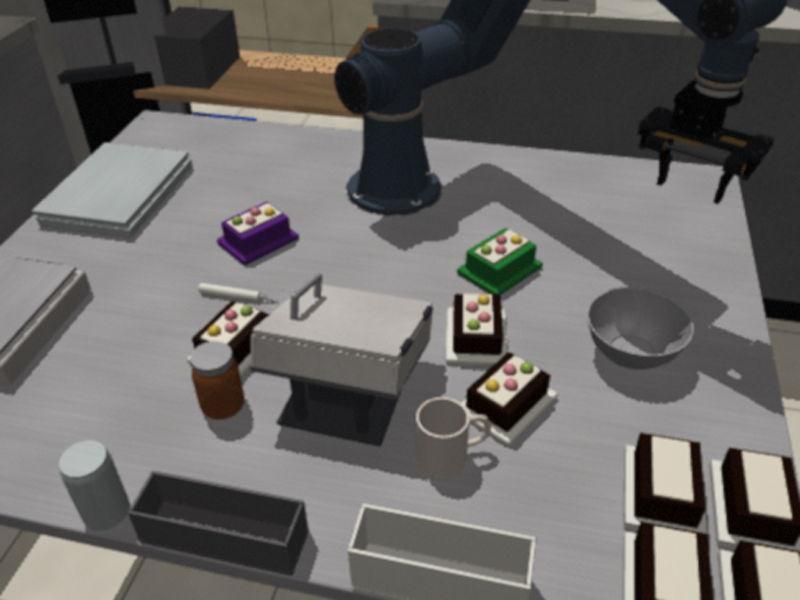

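View pics/top0b.png

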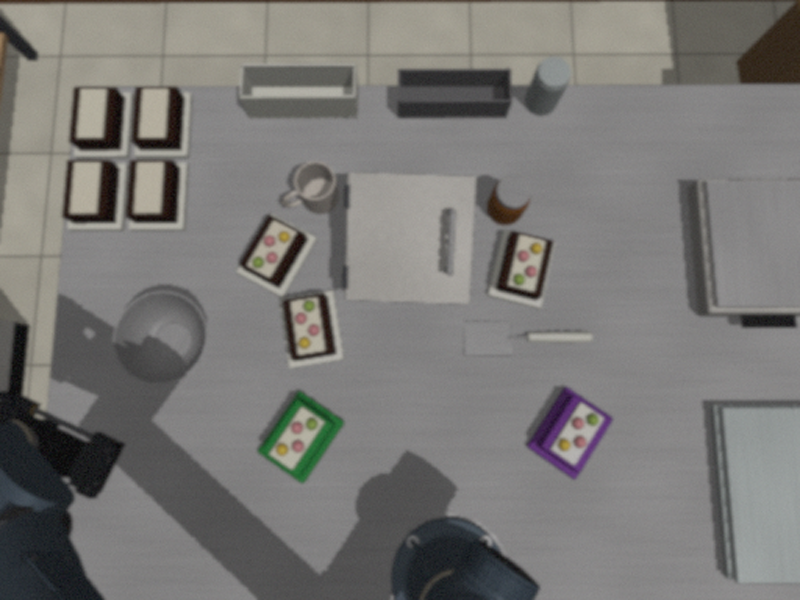

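The top view shows the box near (410,238) px with the door shut, hinge on the left and the handle at (450,240). The jar and one cake stand on its right, the mug and two cakes on its left. I'll crop in to get the corners.

```bash
python3 - <<'E'
import cv2
def crop(src,dst,x0,y0,w,h,k):
    m=cv2.imread(src)[y0:y0+h,x0:x0+w]; m=cv2.resize(m,None,fx=k,fy=k,interpolation=cv2.INTER_CUBIC)
    for i in range(0,w,10): cv2.line(m,(i*k,0),(i*k,8 if i%50 else 16),(0,0,255),1); cv2.putText(m,str(x0+i),(i*k,26),0,.35,(0,0,255),1)
    for i in range(0,h,10): cv2.line(m,(0,i*k),(8,i*k),(0,0,255),1); cv2.putText(m,str(y0+i),(10,i*k+4),0,.35,(0,0,255),1)
    cv2.imwrite(dst,m)
crop("pics/top0.png","pics/top0c.png",210,100,110,100,6)
crop("pics/scene0.png","pics/scene0c.png",155,165,133,100,6)
E
```

```text
(no output)
```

View pics/top0c.png

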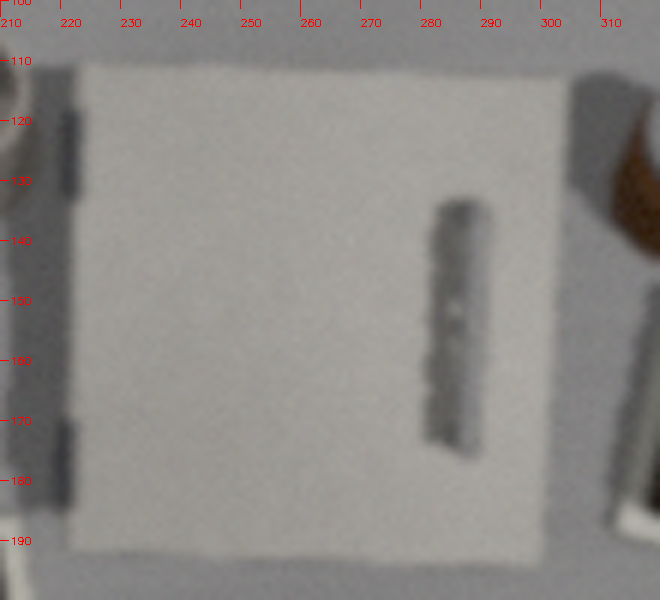

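View pics/scene0c.png

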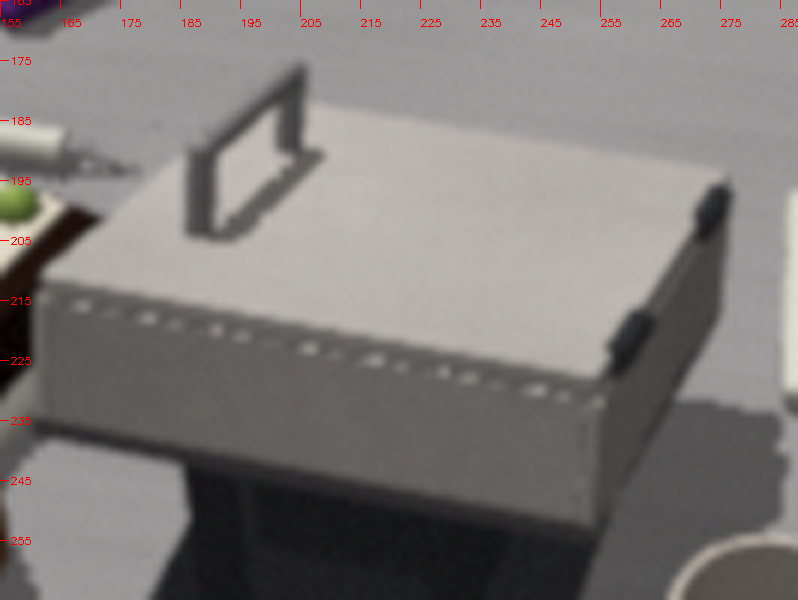

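```bash
cat > geo.py <<'E'
import numpy as np, cv2
from scipy.spatial.transform import Rotation as R
def proj(info,P):
    K=np.array([[info['fx'],0,info['cx']],[0,info['fy'],info['cy']],[0,0,1.]])
    return cv2.projectPoints(np.atleast_2d(np.array(P,float)),np.array(info['rvec'],float),np.array(info['tvec'],float),K,None)[0][:,0]
def body(x,y,yaw): return R.from_euler('z',yaw),np.array([x,y,0.])
PAN=R.from_euler('y',-20,degrees=True)
def panel(pose,p):   # panel coords from recess floor centre -> world
    r,t=body(*pose); return t+r.apply([0,0,85]+PAN.apply(p))
E
python3 - <<'E'
from station import env
from geo import *
from scipy.optimize import least_squares
T=env.camera_info("top");S=env.camera_info("scene")
top=[((111,111,60.5),(223,111)),((111,-109,60.5),(304.8,113)),((-111,-109,60.5),(300.2,194.2)),((-111,111,60.5),(222.2,191.5))]
sc=[((-111,111,60.5),(276.3,194.2)),((111,111,60.5),(255,228.3)),((111,-109,60.5),(162,210.8)),
 ((50,-69,101),(188.3,190.3)),((-50,-69,101),(205.5,176.3))]
def f(p):
    return np.concatenate([(proj(i,[panel(p[:3],a) for a,_ in L])-[b for _,b in L]).ravel() for i,L in((T,top),(S,sc))])
s=least_squares(f,[600,0,0],loss='soft_l1');print(s.x);print(f(s.x).reshape(-1,2).round(1))
p=s.x
for n,a in(("handle",(0,-69,95.5)),("knob",(-5,-30,37)),("dial",(-20,70,20)),("hinge",(0,111,50))):print(n,panel(p,a).round(1))
print("top handle px",proj(T,[panel(p,(50,-69,95.5)),panel(p,(-50,-69,95.5))]))
# neighbours, top camera ray to height z
def ray(i,px,z):
    Rm=cv2.Rodrigues(np.array(i['rvec'],float))[0];C=-Rm.T@np.array(i['tvec'],float)
    d=Rm.T@[(px[0]-i['cx'])/i['fx'],(px[1]-i['cy'])/i['fy'],1];return (C+d*(z-C[2])/d[2]).round(0)
k=.64
for n,px,z in(("jar",(510,195),110),("mug",(317,183),90),("cakeR",(525,260),73),("cakeL1",(277,252),73),("cakeL2",(310,328),73),("spat",(488,338),5),("bowl",(160,333),75)):print(n,ray(T,(px[0]*k,px[1]*k),z))
E
```

```text
[ 6.08295364e+02  6.92573122e+01 -3.49650719e-02]
[[-2.  -1.3]
 [-1.1 -0.8]
 [-0.6 -0. ]
 [-2.5  0.1]
 [ 0.2 -0.7]
 [-0.2 -0.7]
 [-1.6 -0.2]
 [-0.6 -2.5]
 [-2.8 -1.3]]
handle [573.2   1.4 174.7]
knob [589.9  39.9 118.1]
dial [585.1 140.1  97. ]
hinge [595.1 180.8 132. ]
top handle px [[288.60470858 135.49125532]
 [286.89540452 173.56702968]]
jar [ 676. -115.  110.]
mug [707. 237.  90.]
cakeR [ 564. -145.   73.]
cakeL1 [581. 310.  73.]
cakeL2 [440. 246.  73.]
spat [428. -83.   5.]
bowl [432. 515.  75.]
```

```bash
cat >> geo.py <<'E'
POSE=[608.3,69.3,-0.035]
def door_pose(pose,th,rel=0.,s=1,off=0.,hy=111.):
    """TCP pose with the grasp point on the bar at door angle th; tool turned rel further than the door; off = back-off along the tool"""
    r,_=body(*pose); A=R.from_euler('x',-th)
    h=panel(pose,np.array([0,hy,50])+A.apply([0,-180,45.5]))
    x=R.from_euler('x',-th-rel).apply([0,0,-1.]); y=R.from_euler('x',-th-rel).apply([0,s,0.])
    M=(r*PAN).apply([x,y,np.cross(x,y)]).T
    return h+M[:,0]*(8-off), R.from_matrix(M).as_euler('xyz')
def knob_pose(pose,ang,dz=-6.,s=1,c=(-5,-30)):
    """ang: wing turned clockwise seen from outside (rotation -ang about panel z)"""
    r,_=body(*pose); A=R.from_euler('z',-ang)
    x=np.array([0,0,-1.]); y=A.apply([0,s,0.])
    M=(r*PAN).apply([x,y,np.cross(x,y)]).T
    return panel(pose,(*c,37+dz)), R.from_matrix(M).as_euler('xyz')
E
python3 - <<'E'
from station import env
from geo import *
np.set_printoptions(precision=2,suppress=True)
for s in(1,-1):
  for rel0,rel1 in((0,0),(.5,-.5),(.3,-.8)):
    print("s",s,rel0,rel1)
    for th in np.linspace(0,1.75,6):
        q=env.solve_ik(*map(list,door_pose(POSE,th,rel0+(rel1-rel0)*th/1.75,s)));print(round(th,2),None if q is None else np.array(q))
print("knob")
for a in np.arange(-3,3.2,.5):
    q=env.solve_ik(*map(list,knob_pose(POSE,a)));print(round(a,2),None if q is None else np.array(q))
E
```

```text
s 1 0 0
0.0 [-0.23  0.4   1.88  0.13  0.52 -1.87]
0.35 [ 0.07  0.35  1.81 -0.58  0.75 -1.02]
0.7 [ 0.34  0.45  1.67 -0.85  1.18 -0.66]
1.05 [ 0.53  0.64  1.47 -0.97  1.6  -0.54]
1.4 [ 0.62  0.86  1.25 -1.09  1.98 -0.53]
1.75 [ 0.65  1.1   1.01 -1.29  2.29 -0.63]
s 1 0.5 -0.5
0.0 [ 0.09  0.51  1.81 -0.86  0.75 -0.72]
0.35 [ 0.23  0.48  1.74 -0.89  1.   -0.66]
0.7 [ 0.38  0.5   1.64 -0.91  1.27 -0.6 ]
1.05 [ 0.51  0.58  1.5  -0.93  1.52 -0.56]
1.4 [ 0.61  0.71  1.33 -0.96  1.75 -0.55]
1.75 [ 0.68  0.87  1.14 -1.01  1.95 -0.56]
s 1 0.3 -0.8
0.0 [-0.02  0.44  1.85 -0.58  0.58 -1.06]
0.35 [ 0.12  0.38  1.8  -0.69  0.81 -0.9 ]
0.7 [ 0.28  0.38  1.7  -0.75  1.06 -0.77]
1.05 [ 0.44  0.45  1.58 -0.79  1.3  -0.67]
1.4 [ 0.57  0.56  1.42 -0.82  1.52 -0.61]
1.75 [ 0.66  0.71  1.25 -0.86  1.71 -0.57]
s -1 0 0
0.0 [-0.23  0.4   1.88  0.13  0.52  1.27]
0.35 [ 0.07  0.35  1.81 -0.58  0.75  2.12]
0.7 [ 0.34  0.45  1.67 -0.85  1.18  2.48]
1.05 [ 0.53  0.64  1.47 -0.97  1.6   2.61]
1.4 [ 0.62  0.86  1.25 -1.09  1.98  2.61]
1.75 [ 0.65  1.1   1.01 -1.29  2.29  2.51]
s -1 0.5 -0.5
0.0 [ 0.09  0.51  1.81 
[... 324 characters left out ...]
 2.24]
0.7 [ 0.28  0.38  1.7  -0.75  1.06  2.37]
1.05 [ 0.44  0.45  1.58 -0.79  1.3   2.47]
1.4 [ 0.57  0.56  1.42 -0.82  1.52  2.53]
1.75 [ 0.66  0.71  1.25 -0.86  1.71  2.57]
knob
-3.0 [-0.14  0.52  1.89  0.09  0.39  1.52]
-2.5 [-0.14  0.52  1.89  0.09  0.39  2.02]
-2.0 [-0.14  0.52  1.89  0.09  0.39  2.52]
-1.5 None
-1.0 [-0.14  0.52  1.89  0.09  0.39 -2.76]
-0.5 [-0.14  0.52  1.89  0.09  0.39 -2.26]
0.0 [-0.14  0.52  1.89  0.09  0.39 -1.76]
0.5 [-0.14  0.52  1.89  0.09  0.39 -1.26]
1.0 [-0.14  0.52  1.89  0.09  0.39 -0.76]
1.5 [-0.14  0.52  1.89  0.09  0.39 -0.26]
2.0 [-0.14  0.52  1.89  0.09  0.39  0.24]
2.5 [-0.14  0.52  1.89  0.09  0.39  0.74]
3.0 [-0.14  0.52  1.89  0.09  0.39  1.24]
```

```bash
cat > util.py <<'E'
from station import env
from geo import *
def snap(name,cam="wrist",k=1.5625,grid=True):
    i=env.camera_info(cam); im=env.snapshot(cam)[...,::-1]
    cv2.imwrite(f"pics/{name}_raw.png",im)
    np.save(f"pics/{name}.npy",np.array([i['fx'],i['fy'],i['cx'],i['cy'],*i['rvec'],*i['tvec']]))
    m=cv2.resize(im,None,fx=k,fy=k,interpolation=cv2.INTER_CUBIC)
    for a in range(0,512,20): cv2.line(m,(int(a*k),0),(int(a*k),5),(0,0,255),1); a%40 or cv2.putText(m,str(a),(int(a*k),16),0,.35,(0,0,255),1)
    for a in range(0,384,20): cv2.line(m,(0,int(a*k)),(5,int(a*k)),(0,0,255),1); a%40 or cv2.putText(m,str(a),(8,int(a*k)+4),0,.35,(0,0,255),1)
    cv2.imwrite(f"pics/{name}.png",m)
def L(p): return [list(map(float,v)) for v in p]
def load(name):
    a=np.load(f"pics/{name}.npy");return dict(fx=a[0],fy=a[1],cx=a[2],cy=a[3],rvec=a[4:7],tvec=a[7:10])
E
python3 - <<'E'
from util import *
env.movep(*L(door_pose(POSE,0,0.0,1,off=150)))
snap("w1")
print(env.get_t(),env.get_tool_pos(),env.get_q())
i=load("w1")
pts=[(111,111,60.5),(111,-109,60.5),(-111,-109,60.5),(-111,111,60.5),(50,-69,95.5),(-50,-69,95.5)]
print(proj(i,[panel(POSE,p) for p in pts]).round(1).tolist())
E
```

```text
2.4083 [524.76889782   3.807925   308.04569449] [-0.25372078  0.119864    1.80534297  0.09727818  0.87770973 -1.83983903]
[[407.3, 260.6], [227.8, 260.5], [222.1, 66.7], [433.4, 67.0], [260.4, 224.0], [260.5, 129.0]]
```

View pics/w1.png

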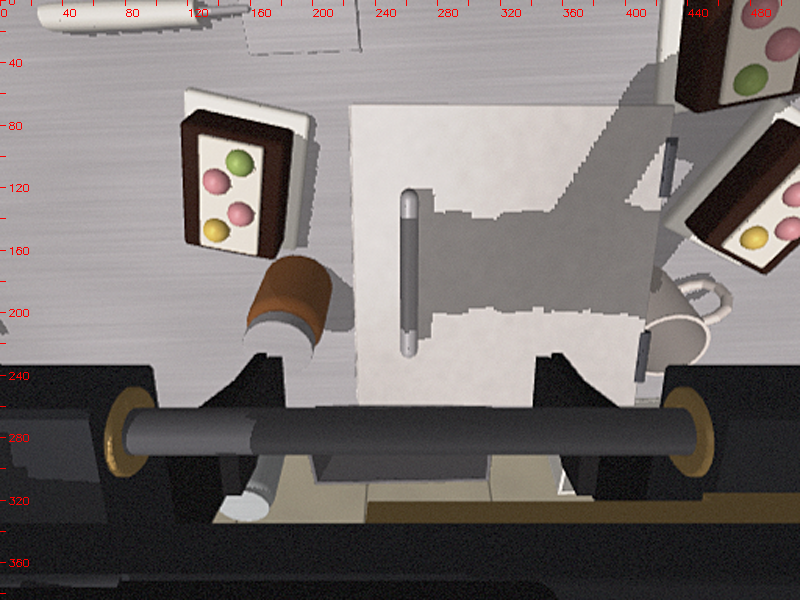

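The handle sits at about x=261.8, rows 121–228, within roughly 1.3 px of the prediction, so I shift the pose by about 1 mm and grasp.

```bash
sed -i 's/^POSE=.*/POSE=[607.3,70.3,-0.035]/' geo.py; python3 - <<'E'
from util import *
env.move_linear(*L(door_pose(POSE,0,0,1,off=0)),feed=120)
print("F pre",np.round(env.get_ft_force(),1))
env.gripper_close(); print("w",env.get_width(),np.round(env.get_ft_force(),1))
for th in np.arange(.1,1.76,.11):
    env.move_linear(*L(door_pose(POSE,th)),feed=80)
    f=np.linalg.norm(env.get_ft_force()); print(round(th,2),round(f,1),round(env.get_width(),1),end=' | ')
    if f>70 or env.get_width()<9: print("STOP");break
print(env.get_t(),th)
E
```

```text
F pre [-0.5  0.7 -0.3]
w 0.6215922036248183 [ 0.3 -0.5 -0.8]
0.1 0.3 0.4 | STOP
5.7167 0.1
```

```bash
python3 - <<'E'
from util import *
print(env.get_tool_pos(),env.get_tool_rot(),door_pose(POSE,.1),door_pose(POSE,0))
snap("s2","scene"); snap("w2")
a=cv2.imread("pics/s2_raw.png")[110:270,140:300];b=cv2.imread("pics/w2_raw.png")
cv2.imwrite("pics/m2.png",np.hstack([cv2.resize(a,(400,400),interpolation=cv2.INTER_CUBIC),cv2.resize(b,(400,300))[:,:].repeat(1,0) if 0 else cv2.copyMakeBorder(cv2.resize(b,(400,300)),0,100,0,0,0)]))
E
```

```text
[569.16913231   7.88777536 184.08827605] [-0.26557756  1.20799686 -0.31644199] (array([569.06122382,   7.24246851, 183.93334922]), array([-0.26770606,  1.20825363, -0.32035301])) (array([574.97705876,   2.38948104, 167.22310432]), array([-1.73472348e-17,  1.22173048e+00, -3.50000000e-02]))
```

View pics/m2.png

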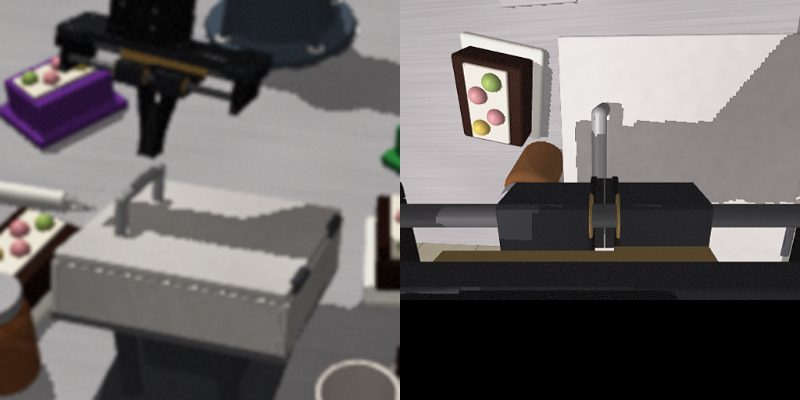

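```bash
python3 - <<'E'
from util import *
from scipy.optimize import least_squares
S=load("s2");W=load("w1");W2=load("w2");T=env.camera_info("top")
tr=R.from_euler('xyz',env.get_tool_rot());tp=np.array(env.get_tool_pos())
print("tip scene",proj(S,tp+tr.apply([11,0,0])),"obs ~199.2,172.8; top pred",proj(T,tp+tr.apply([11,0,0])))
def tri(obs):
    return least_squares(lambda p:np.concatenate([proj(i,p)[0]-o for i,o in obs]),[573,2,170])
# bar middles and ends; w1 ends at axis
for n,o in(("far(+x)",[(W,(261.6,224.5)),(S,(188.6,186.0))]),("near(-x)",[(W,(261.6,125.5)),(S,(203.2,177.5))]),
 ("hinge -x corner",[(W,(431.2,66.4)),(S,(275.9,193.8)),(T,(221.8,191.1))]),("free -x corner",[(W,(223.2,66.4)),(T,(299.8,193.8))]),
 ("hinge +x corner",[(S,(254.6,227.9)),(T,(222.6,110.6))]),("free +x corner",[(S,(161.6,210.4)),(T,(304.4,112.6))])):
    s=tri(o);print(n,s.x.round(1),s.fun.round(1))
for n,a in(("far",(50,-69,95.5)),("near",(-50,-69,95.5)),("h-",(-111,111,60.5)),("f-",(-111,-109,60.5)),("h+",(111,111,60.5)),("f+",(111,-109,60.5))):print(n,panel(POSE,a).round(1))
E
```

```text
tip scene [[197.25068327 183.88760136]] obs ~199.2,172.8; top pred [[286.01470065 155.02430019]]
far(+x) [614.3   1.2 199.5] [-0.   0.   0.1  0. ]
near(-x) [524.    4.3 154.7] [-0.1  0.   0.2  0. ]
hinge -x corner [486.9 182.2 103.1] [-0.3  0.2 -0.3 -0.3 -1.3  0.7]
free -x corner [483.2 -36.2  87.9] [-0.2  0.  -0.6 -0. ]
hinge +x corner [693.8 175.1 176.7] [-0.6  0.  -0.7  0.2]
free +x corner [686.3 -42.2 179.1] [-0.7 -0.1 -0.8  0.3]
far [619.2   0.8 191.8]
near [525.3   4.1 157.6]
h- [486.3 185.6 103.9]
f- [478.6 -34.3 103.9]
h+ [694.7 178.3 179.8]
f+ [687.  -41.6 179.8]
```

```bash
python3 - <<'E'
from util import *
S=load("s2");W=load("w2");T=env.camera_info("top")
tr=R.from_euler('xyz',env.get_tool_rot());tp=np.array(env.get_tool_pos())
for n,i in(("S",S),("W",W),("T",T)):
    Rm=cv2.Rodrigues(np.array(i['rvec']))[0];print(n,"cam",(-Rm.T@np.array(i['tvec'])).round(0),"depth",(Rm@tp+i['tvec'])[2].round(0),
    "tip/tcp/-50/-100",proj(i,[tp+tr.apply([d,0,0]) for d in(11,0,-50,-100)]).round(0).tolist())
Rm=cv2.Rodrigues(W['rvec'])[0];C=-Rm.T@W['tvec'];print("wrist cam in tool frame",tr.inv().apply(C-tp),"axes",tr.inv().apply(Rm).round(2).tolist())
snap("t2","top")
a=cv2.imread("pics/s2_raw.png")[105:195,150:250];c=cv2.imread("pics/t2_raw.png")[95:205,210:330]; b=cv2.imread("pics/w2_raw.png")[140:384,130:390]
P=lambda m,h:cv2.resize(m,(400,h),interpolation=cv2.INTER_CUBIC)
col=np.vstack([P(a,300),P(c,300)]); 
cv2.imwrite("pics/m3.png",np.hstack([col,cv2.copyMakeBorder(P(b,375),0,225,0,0,0)]))
E
```

```text
S cam [1425.  358.  917.] depth 1174.0 tip/tcp/-50/-100 [[197.0, 184.0], [198.0, 180.0], [201.0, 160.0], [203.0, 140.0]]
W cam [438.  30. 330.] depth 196.0 tip/tcp/-50/-100 [[260.0, 224.0], [260.0, 230.0], [260.0, 271.0], [260.0, 352.0]]
T cam [ 304.   93. 1227.] depth 1074.0 tip/tcp/-50/-100 [[286.0, 155.0], [286.0, 155.0], [285.0, 157.0], [284.0, 159.0]]
wrist cam in tool frame [-183.14349779    0.31969752  -74.04137409] axes [[-0.0, 1.0, -0.0], [-0.27, 0.0, 0.96], [0.96, 0.0, 0.27]]
```

View pics/m3.png

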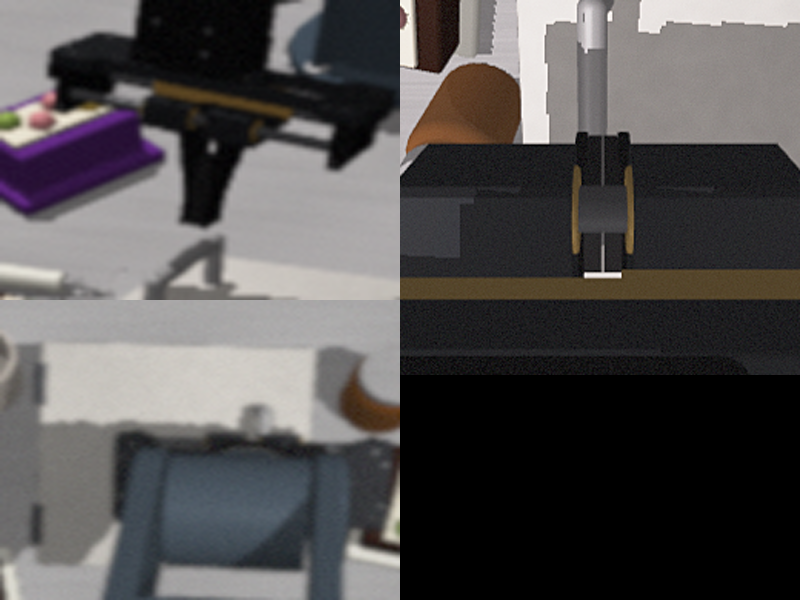

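```bash
python3 - <<'E'
from util import *
from scipy.optimize import least_squares
W=load("w2");W1=load("w1");S=load("s2")
print("handle -x end, free- corner pred",proj(W,[panel(POSE,(-50,-69,95.5)),panel(POSE,(-50,-69,101)),panel(POSE,(-111,-109,60.5))]).round(1).tolist(),"obs (257.3,134.4),(204.8,47.4)")
# what rigid z/x shift of the box explains w1 alone (door edges, bar)?
obs=[((-111,-109,60.5),(223.2,66.4)),((-111,111,60.5),(431.2,66.4)),((-50,-69,95.5),(261.6,125.5)),((50,-69,95.5),(261.6,224.5))]
f=lambda d:(proj(W1,[panel(POSE,a)+d for a,_ in obs])-[b for _,b in obs]).ravel()
s=least_squares(f,[0,0,0]);print("box shift from w1",s.x.round(1),s.fun.round(1))
# full 3D shift of tool from scene tip + wrist
print("arm q",np.round(env.get_q(),3))
# base of robot in scene: predicted base centre
print("scene base origin, cake etc",proj(S,[[0,0,0],[0,70,0],[0,-70,0]]).round(0).tolist())
print("joint5/flange pts",proj(S,[panel(POSE,(50,-69,101)),panel(POSE,(-50,-69,101))]).round(1).tolist(),"obs (188.8,184.8),(204.8,176.8)")
E
```

```text
handle -x end, free- corner pred [[254.4, 145.7], [253.3, 146.9], [200.0, 45.5]] obs (257.3,134.4),(204.8,47.4)
box shift from w1 [ 1.4 -0.4 -3.6] [-0.1 -0.2  1.2  0.1 -0.5  2.3 -0.6 -2.4]
arm q [-0.149  0.37   1.874 -0.116  0.544 -1.578]
scene base origin, cake etc [[251.0, 121.0], [271.0, 123.0], [232.0, 119.0]]
joint5/flange pts [[188.2, 187.6], [203.2, 174.8]] obs (188.8,184.8),(204.8,176.8)
```

```bash
python3 - <<'E'
from util import *
S=load("s2");T=env.camera_info("top")
P=[[253.552,571.234,z] for z in(190,201,251)]
print("start scene",proj(S,P).round(1).tolist(),"obs centre (443,122)")
print("start top",proj(T,P).round(1).tolist())
print("w",env.get_width(),env.get_tool_pos())
a=cv2.imread("pics/scene0_raw.png") if 0 else cv2.imread("pics/scene0.png")
c=a[40:160,390:512]; c=cv2.resize(c,(488,480),interpolation=cv2.INTER_CUBIC)
s=cv2.imread("pics/s2_raw.png")[100:220,140:262]; 
for p in proj(S,P): cv2.circle(c,(int((p[0]-390)*4),int((p[1]-40)*4)),3,(0,0,255),-1)
s=cv2.resize(s,(488,480),interpolation=cv2.INTER_CUBIC)
tr=R.from_euler('xyz',env.get_tool_rot());tp=np.array(env.get_tool_pos())
for p in proj(S,[tp+tr.apply([d,0,0]) for d in(11,0,-50)]): cv2.circle(s,(int((p[0]-140)*4),int((p[1]-100)*4)),3,(0,0,255),-1)
for p in proj(S,[panel(POSE,(v,-69,95.5)) for v in(-50,0,50)]): cv2.circle(s,(int((p[0]-140)*4),int((p[1]-100)*4)),3,(0,255,0),-1)
cv2.imwrite("pics/m4.png",cv2.resize(np.hstack([c,s]),(800,394)))
E
```

```text
start scene [[437.6, 132.8], [438.5, 129.3], [443.0, 112.8]] obs centre (443,122)
start top [[58.2, 280.4], [56.1, 280.6], [45.9, 281.7]]
w 0.13844706820525313 [568.93967489   6.86329207 183.45393982]
```

View pics/m4.png

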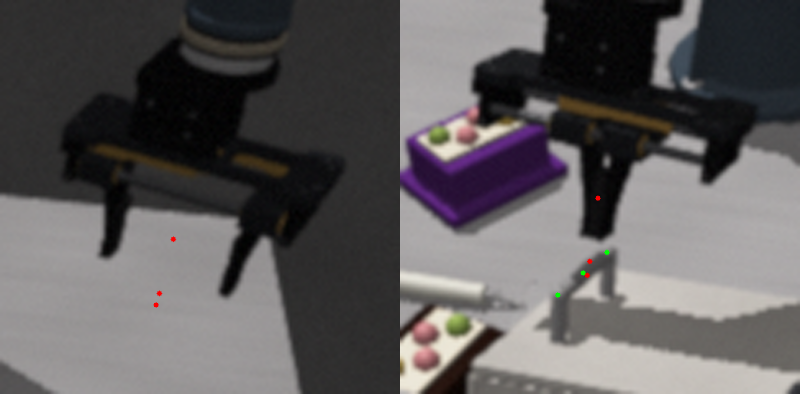

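The red predicted tool points against the drawn fingers show that the real fingertips end about 18–20 mm behind the reported TCP, not 11 mm ahead. This agrees in two poses and with the wrist view, and it explains the empty close. I'll add about 28 mm of tool correction and approach in guarded steps.

```bash
cat >> util.py <<'E'
D=28.
def guarded(fn,offs,lim=4.,feed=40):
    """step through fn(off) poses; stop when the wrist force changes by more than lim"""
    f0=np.array(env.get_ft_force())
    for o in offs:
        env.move_linear(*L(fn(o)),feed=feed); d=np.linalg.norm(np.array(env.get_ft_force())-f0)
        if d>lim: break
    return o,round(float(d),1)
E
python3 - <<'E'
from util import *
env.gripper_open()
env.move_linear(*L(door_pose(POSE,0,off=0)),feed=100)
print(guarded(lambda o:door_pose(POSE,0,off=o),[-10,-18,-23,-28]))
print("F pre",np.round(env.get_ft_force(),1))
env.gripper_close(); print("w",env.get_width(),np.round(env.get_ft_force(),1),env.get_t())
E
```

```text
(-28, 1.6)
F pre [-0.9  0.5  0.6]
w 10.759950635030975 [ 0.1 -2.   0.1] 10.275
```

```bash
python3 - <<'E'
from util import *
for th in np.arange(.1,1.76,.11):
    env.move_linear(*L(door_pose(POSE,th,off=-D)),feed=100)
    F=np.array(env.get_ft_force());f=np.linalg.norm(F); print(round(th,2),round(f,1),round(env.get_width(),1),end=' | ')
    if f>60 or env.get_width()<8: print("STOP");break
print(env.get_t(),th,F.round(1))
snap("s5","scene")
E
```

```text
0.1 4.2 10.9 | 0.21 4.6 11.2 | 0.32 5.9 10.9 | 0.43 4.6 10.9 | 0.54 5.4 11.0 | 0.65 6.7 10.8 | 0.76 5.4 10.9 | 0.87 7.2 11.5 | 0.98 6.6 10.9 | 1.09 6.2 11.4 | 1.2 7.6 10.8 | 1.31 6.2 11.3 | 1.42 8.3 10.8 | 1.53 8.5 10.6 | 1.64 8.4 10.5 | 1.75 8.3 11.0 | 15.975 1.7500000000000002 [1.  5.4 6.2]
```

```bash
python3 - <<'E'
from util import *
env.gripper_open(); print("F",np.round(env.get_ft_force(),1))
p,o=door_pose(POSE,1.75,off=-D+110); env.move_linear(*L((p,o)),feed=150)
p2=p+[-60,0,170]; o2=door_pose(POSE,1.2)[1]
k=knob_pose(POSE,0,dz=300)
for n,x in(("a",(p2,o)),("b",(p2,o2)),("k",k),("k1",knob_pose(POSE,0,dz=200))): q=env.solve_ik(*L(x));print(n,x[0].round(0),None if q is None else np.round(q,2))
print(env.get_tool_pos(),np.round(env.get_q(),2),env.get_t())
E
```

```text
F [0.1 1.2 0.5]
a [486. 333. 448.] None
b [486. 333. 448.] [ 0.81  0.74  0.92 -1.07  2.19 -0.81]
k [486.  45. 400.] [-0.17 -0.03  1.7   0.05  1.12 -1.72]
k1 [521.  43. 306.] [-0.16  0.12  1.81  0.06  0.86 -1.72]
[546.06697979 332.94536689 278.33855163] [ 0.72  1.21  0.77 -1.38  2.38 -0.8 ] 18.3
```

```bash
python3 - <<'E'
from util import *
p=np.array(env.get_tool_pos())
env.move_linear(*L((p+[-60,0,170],door_pose(POSE,1.2)[1])),feed=200)
env.move_linear(*L(((470,190,450),door_pose(POSE,.6)[1])),feed=200)
env.move_linear(*L(knob_pose(POSE,0,dz=300)),feed=200)
env.move_linear(*L(knob_pose(POSE,0,dz=190)),feed=200)
snap("w6"); print(env.get_t(),np.round(env.get_ft_force(),1))
i=load("w6")
for n,a in(("knob",(-5,-30,44)),("dial",(-20,70,20)),("floorc",(0,0,0)),("rim -x-y",(-105,-105,50)),("rim -x+y",(-105,105,50))):print(n,proj(i,panel(POSE,a)).round(1).tolist())
s=cv2.resize(cv2.imread("pics/s5_raw.png"),(400,300));w=cv2.imread("pics/w6_raw.png")
cv2.imwrite("pics/m6.png",np.vstack([cv2.resize(w[20:290,140:500],(800,600),interpolation=cv2.INTER_CUBIC)]))
E
```

```text
22.1667 [-0.1  1.1 -0.8]
knob [[260.4, 169.7]]
dial [[343.0, 153.7]]
floorc [[283.7, 166.8]]
rim -x-y [[189.0, 77.0]]
rim -x+y [[388.9, 77.5]]
```

View pics/m6.png

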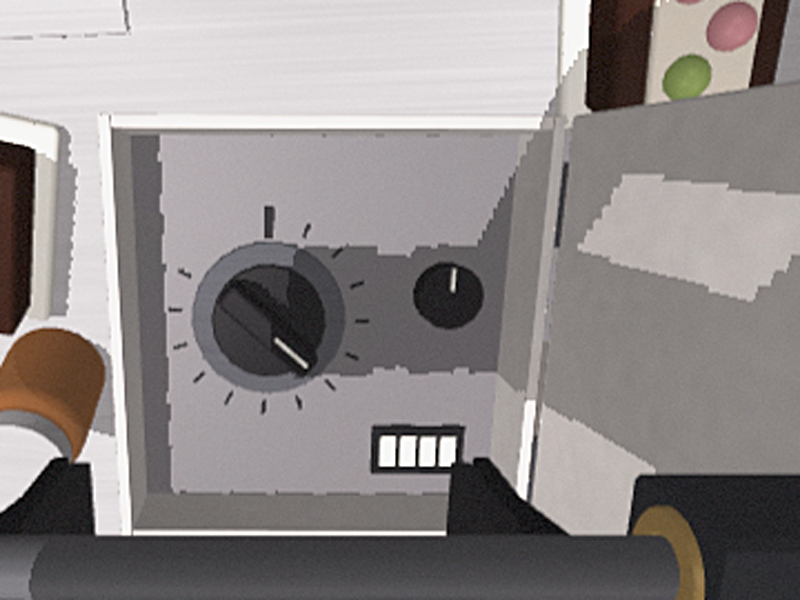

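The door stands open. The knob is at about (269,315) in this crop, with its white mark pointing down-right, about 131° clockwise of zero (≈2.29 rad). The dial is at (448,295) with its mark up and slightly right. One turn of joint 6 is enough.

```bash
python3 - <<'E'
from util import *
i=load("w6");print("disc pred",proj(i,panel(POSE,(-5,-30,14))).round(1),"obs 261.1,161.8")
c=(-6,-29.5); a=2.29
env.movep(*L(knob_pose(POSE,a,dz=120,c=c)))
env.move_linear(*L(knob_pose(POSE,a,dz=20,c=c)),feed=120)
print(guarded(lambda d:knob_pose(POSE,a,dz=d,c=c),[0,-10,-18,-24,-29,-34],lim=3.5))
F0=np.array(env.get_ft_force());env.gripper_close(); print("w",env.get_width(),np.round(F0,1),np.round(env.get_ft_force(),1),np.round(env.get_ft_torque(),2),np.round(env.get_q(),2),env.get_t())
E
```

```text
disc pred [[260.4 164.9]] obs 261.1,161.8
(-34, 1.0)
w 13.653957876816154 [-0.3  0.4  0.3] [ 1.6 -3.6 -1.5] [-0.81  0.07 -0.35] [-0.14  0.57  1.88  0.1   0.34  0.52] 28.5333
```

```bash
python3 - <<'E'
from util import *
c=(-6,-29.5); n=R.from_euler('z',POSE[2]).apply([-np.sin(np.radians(20)),0,np.cos(np.radians(20))])
for a in [2.1,1.9,1.7,1.5,1.3,1.1,.9,.7,.5,.35,.2,.1,0,-.06,-.12]:
    env.movep(*L(knob_pose(POSE,a,dz=-34,c=c)))
    F=np.array(env.get_ft_force());tn=np.array(env.get_ft_torque())@n
    print(a,round(np.linalg.norm(F),1),round(tn,2),round(env.get_width(),1),end=' | ')
    if np.linalg.norm(F)>40 or abs(tn)>1.0: print("STOP");break
print(env.get_t(),round(env.get_q()[5],3))
E
```

```text
2.1 5.8 0.17 14.0 | 1.9 4.9 0.18 13.6 | 1.7 5.7 0.16 13.8 | 1.5 5.9 0.11 14.0 | 1.3 5.0 0.12 13.6 | 1.1 5.4 0.16 13.6 | 0.9 4.7 0.07 13.5 | 0.7 5.5 0.09 13.6 | 0.5 5.0 0.16 13.4 | 0.35 5.0 0.1 13.9 | 0.2 5.3 0.12 14.0 | 0.1 6.0 0.16 13.8 | 0 4.3 -0.08 13.8 | -0.06 5.4 -0.69 14.1 | -0.12 5.2 -0.7 14.9 | 32.8333 -1.883
```

```bash
python3 - <<'E'
from util import *
c=(-6,-29.5)
env.gripper_open()
env.move_linear(*L(knob_pose(POSE,-.12,dz=60,c=c)),feed=120)
env.move_linear(*L(knob_pose(POSE,-.12,dz=190,c=c)),feed=200)
snap("w7"); snap("s7","scene")
print(env.get_t(),np.round(env.get_ft_force(),1))
w=cv2.imread("pics/w7_raw.png")[40:270,150:450];s=cv2.imread("pics/s7_raw.png")[90:330,100:420]
cv2.imwrite("pics/m7.png",np.hstack([cv2.resize(w,(450,345),interpolation=cv2.INTER_CUBIC),cv2.resize(s,(350,345),interpolation=cv2.INTER_CUBIC)]))
E
```

```text
36.0 [0.4 0.7 0.5]
```

View pics/m7.png

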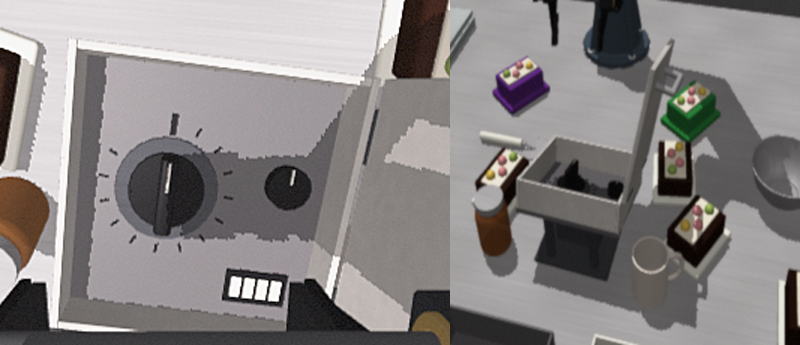

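```bash
python3 - <<'E'
from util import *
i=load("w7");w=cv2.imread("pics/w7_raw.png")
def rect(z):
    q=[(-60,-85),(-60,25),(50,25),(50,-85)]
    src=proj(i,[panel(POSE,(x,y,z)) for x,y in q]).astype(np.float32)
    dst=np.float32([(0,0),(400,0),(400,400),(0,400)])
    m=cv2.warpPerspective(w,cv2.getPerspectiveTransform(src,dst),(400,400),flags=cv2.INTER_CUBIC)
    cv2.line(m,(200,0),(200,30),(0,0,255),1);cv2.line(m,(200,370),(200,400),(0,0,255),1);return m
m=np.hstack([rect(44),rect(0)]); m=np.clip(m.astype(float)*1.6,0,255).astype(np.uint8)
cv2.imwrite("pics/m8.png",m)
E
```

```text
(no output)
```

View pics/m8.png

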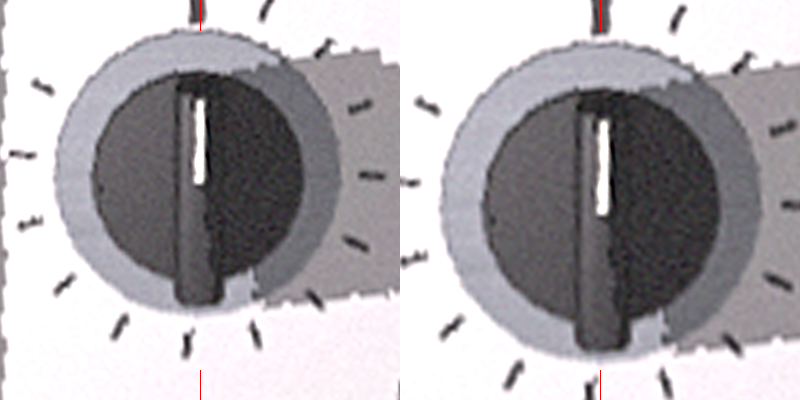

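```bash
python3 - <<'E'
from station import env
env.hold(0.5); env.finish_job(); print(env.get_t())
E
```

```text
the job is handed in; nothing more can be done
the job is handed in; nothing more can be done
```

I handed the job in at about 36.5 s on the robot's clock. The door is open past square, and the reset knob has been turned back to its zero stop and released.

- **Door:** I opened it by the bar handle, driving it to about 1.75 rad. The scene picture afterwards shows it standing past square. I judged that by eye and did not measure the final angle.
- **Knob:** it started at about 2.29 rad. I turned it anticlockwise until the wrist torque jumped to about -0.7 N m, just past 0. In the straightened close-up afterwards, the wing and white mark line up with the long graduation.
- **Dial and surroundings:** the dial's mark looks unchanged. In the last wrist and scene pictures the cakes, jar, mug, bowl and spatula look as before. I did not measure them again. The gripper was clear of everything when I handed in.

**One disagreement:** the first close on the handle caught nothing. The camera pictures put the real fingertips about 18–20 mm behind the reported TCP, not 11 mm ahead as stated. I added 28 mm along the tool, and both grips then held: 10.8 mm on the 12 mm bar and 13.7 mm on the 14 mm wing. Wrist forces, read after each small move, stayed below 9 N.

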